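# Make up the power-cut kit and the sweeping kit

## Task

Make up the two shed kits from the things lying about on the bench: the torch, the glass jar and the small wall hook go into the three-pocket tray (power-cut kit), the black brush and the large wall hook into the two-pocket tray (sweeping kit), each in the pocket made for it, flat on the pocket's floor, well inside its walls and let go. The jar stands upright, the brush lies bristles down and the hooks lie on their back plates; set the glass jar down gently without dropping it, and leave the dustpan, the tin and the flower pot where they are.

Things in the scene. Friction and masses are not known exactly. Their poses are not given: they have to be found in the camera images.
- torch_c (a point): Aluminium torch lying on its side, 122 mm long along its own x. A round tube 30 mm across, 65 mm long (x -39 to +25 mm) between two hexagonal collars 38 mm across flats (44 across corners), which keep it from rolling. This point is its centre, on the axis, 19 mm above its underside. Grip the tube from above, closing along its own y. In the pocket it may point either way. About 150 g.
- jar_c (a point): Small empty glass preserving jar with a lever-clamp lid, shut, standing upright: body 62 mm across from the foot to 60 mm up, narrower neck, lid 56 mm across, top at 90 mm, by far the tallest of the stock. The steel hinge and lever stick out to 37 mm from its axis on its own +x and -x sides, 55 to 85 mm up; grip the body along its own y. This point is on its axis, 44 mm above its foot. Any turn about the vertical will do in the pocket. About 200 g.
- brush_c (a point): Black plastic hand brush lying bristles down, 170 mm long along its own x, 40 mm high. Bristle end (x -25 to +85 mm): bristles up to 24 mm above the underside, over them a plastic block 42 mm wide (along y), 24 to 40 mm up; handle (x -85 to -25 mm) 28 mm wide, clear of the surface. This point is the middle of its length, 20 mm above the underside; the block may be gripped right above it, closing along its own y. In the pocket it may point either way. About 120 g.
- hook_large_c (a point): Large steel wall hook lying on its back plate. Plate 96 mm long (along its own x) by 30 mm wide, 6 mm thick; from it a round 10 mm bar rises at x = -18 mm and bends to run level along x (to x = +25 mm), its centre line 55 mm and its top 60 mm above the plate's underside. This point is over the plate's centre, 30 mm above the underside; the level bar passes right above it and is gripped along its own y. About 160 g.
- hook_small_c (a point): Small steel wall hook of the same shape lying on its back plate. Plate 60 by 26 mm (long along its own x), 5 mm thick; 8 mm bar rising at x = -18 mm, level part (to x = +24 mm) with centre line 36 mm and top 40 mm above the underside. This point is over the plate's centre, 20 mm above the underside; the level bar passes right above it and is gripped along its own y. About 80 g.
- tray3: Power-cut kit tray, fixed: plywood, 168 mm (own x) by 158 mm (own y), 16 mm high, with three pockets 10 mm deep (pocket floors 6 mm above the underside). Origin: centre of the underside, on the bench; z up. Pocket centres (x, y) and inner sizes: torch, the long one, at (-45, 0) mm, 66 in x by 146 in y, torch lying along the tray's y; jar, the squarish one, at (36, -30) mm, 84 by 86; small hook, the smallest, at (36, 46) mm, 84 in x by 54 in y, plate lying along the tray's x.
- tray2: Sweeping kit tray, fixed: plywood, 150 mm (own x) by 206 mm (own y), 16 mm high, with two pockets 10 mm deep (pocket floors 6 mm above the underside). Origin: centre of the underside, on the bench; z up. Pocket centres (x, y) and inner sizes: brush, the long one, at (-36, 0) mm, 66 in x by 194 in y; large hook, the short one, at (42, 0) mm, 54 in x by 120 in y; both lie along the tray's y.
- dustpan: Red plastic dustpan, loose, about 300 by 220 mm and 60 mm high, beyond the trays, its handle pointing away from the robot. Origin: on the underside, midway across, 10 mm behind the front edge. To be left alone.
- tin: Plain steel tin, loose, 96 mm across, 115 mm high, beyond the work. Origin: centre of its underside. To be left alone.
- pot: Terracotta flower pot, loose, 112 mm across the rim, 95 mm high, beyond the work. Origin: centre of its underside. To be left alone.
Not all that is in view belongs to the job. What is shaped like the part that bears hook_large_c but pink is not meant. Leave any brown look-alike of the part that bears hook_small_c alone.

How it is judged:
At the end, for the whole second after the job is handed in: All five things at rest in their own pockets: centre within 15 mm of the pocket's centre along the tray's x and y (small hook 17 mm in y), height within 4 mm of lying on the pocket floor, level within 5 degrees, jar upright, brush bristles down, hooks plate down (x of torch_c in the frame of tray3 between -0.06 and -0.03 m and y of torch_c in the frame of tray3 between -0.015 and 0.015 m and z of torch_c in the frame of tray3 between 0.021 and 0.029 m and angle between torch_c's own x axis and vertical between 1.4808 and 1.6608 rad and linear speed of each of torch, jar, hook_small, brush, hook_large below 0.02 m/s and x of jar_c in the frame of tray3 between 0.021 and 0.051 m and y of jar_c in the frame of tray3 between -0.045 and -0.015 m and z of jar_c in the frame of tray3 between 0.046 and 0.054 m and angle between each of jar_c, hook_small_c, brush_c, hook_large_c's own z axis and vertical below 0.09 rad and x of hook_small_c in the frame of tray3 between 0.021 and 0.051 m and y of hook_small_c in the frame of tray3 between 0.029 and 0.063 m and z of hook_small_c in the frame of tray3 between 0.022 and 0.03 m and x of brush_c in the frame of tray2 between -0.051 and -0.021 m and y of brush_c in the frame of tray2 between -0.015 and 0.015 m and z of brush_c in the frame of tray2 between 0.022 and 0.03 m and x of hook_large_c in the frame of tray2 between 0.027 and 0.057 m and y of hook_large_c in the frame of tray2 between -0.015 and 0.015 m and z of hook_large_c in the frame of tray2 between 0.032 and 0.04 m); the robot touches nothing.
It fails at once if the dustpan was moved by more than 30 mm (distance of dustpan from where it was at the start of the episode above 0.03 m).
It fails at once if the tin was moved by more than 30 mm (distance of tin from where it was at the start of the episode above 0.03 m).
It fails at once if the flower pot was moved by more than 30 mm (distance of pot from where it was at the start of the episode above 0.03 m).
It fails at once if the glass jar was dropped or knocked (faster than 0.5 m/s with no finger on it) (contact force between the fingers and jar below 0.05 N and linear speed of jar above 0.5 m/s).
It also fails if it takes over 128 s, if anything falls off the work surface, if the arm or the gripper's body presses on something with over 40 N, if the wrist force passes 120 N, or if a joint passes its speed limit or range.

## Robot

A 6-joint arm with a two-finger parallel gripper is mounted at the origin on the work surface. World frame = base frame: x ahead of the robot, y to its left, z up, the work surface at z = 0. Lengths are in m, angles in rad, forces in N, time in s.
With the tool pointing down it reaches from about 0.35 to 0.975 m from the base axis. Payload 4.9 kg.
Tool frame: the origin (TCP) lies between the finger pads; the fingertips stand 25 mm ahead of it and the grasp point (between the pads) lies 6 mm ahead of it (ctrl.tip_reach is the distance from the TCP to the fingertips, in m); z points along the fingers, y is the direction in which the jaws open and shut (so a half turn about z gives the same grasp; the last joint's range is limited). The gripper opens to 85 mm and grips with 20 to 120 N. Pads are 22 mm wide; open, the fingers measure 114 mm over their backs; the gripper's body (76 mm by 85 mm) begins 54 mm behind the grasp point. The pads swing forward as they close: fully open they stand 13 mm farther back than shut.
Start: joints at [-1.287, 0.053, 1.613, -0, 1.476, -0.119], TCP at [0.245, -0.575, 0.256] pointing down, gripper open.
Joint ranges: [-3.01, 3.01], [-1.01, 2.22], [0.06, 2.58], [-1.02, 4.17], [0.09, 2.62], [-3.14, 3.14]. Speed limits (rad/s): [2.57, 2.57, 3.14, 3.14, 3.14, 3.14].

## Interface

Orientations are given as a rotation vector (axis times angle).
In Python, from station import get_obs, get_image, camera_params, order, ctrl gives the robot as it stands.
- The arm moves only by the tool move_arm, never from a script. Its argument "deltas" is one flat list of numbers, 5 for each row, row after row: the opening, from -1 (shut) to 1 (fully open), so that 0 is half open, then the shift along the tool's x, y, z in m, then the turn about the tool's z in degrees. In form: [fingers, tx, ty, tz, turn, fingers, tx, ty, tz, turn, ...]. A call has 1 to 10 rows; each row is the pose to reach, as a shift and turn from the pose measured when the call began, along the tool's axes at that moment; what a row does not reach only later rows make up. A row lasts 1/10 s, in which the tool goes at most 50 mm and 8.59 degrees, less where a joint would pass 70% of its speed; a pose out of reach is approached as far as the arm can. A call with a gripper value outside its range is refused whole. The fingers move at their own pace and stop on an object; "force" is the grip in N (left out, the last holds). Time passes only in rows, so rows that repeat a pose let the fingers close. It gives the time, the measured TCP pose, the force and the opening at its end, in the units of the state.
- get_obs(): the state, without advancing time (a new reading comes with each control period).
- get_image(name): name is "scene" or "top"; returns the picture (480x640x3 uint8, red, green, blue); there is no depth.
- camera_params(name): a dict with "camera_matrix" (3x3 intrinsics, pixels), "extrinsics" (4x4, takes a point from camera to world coordinates). Camera axes: x right, y up, looking along -z (the intrinsics and any distortion apply to the point x, -y, -z); pixel columns grow to the right and rows downward; lengths in m; the calibration is good to about 2 mm. A picture is of the moment at which its call begins. camera_params takes no time and is no camera call.
- order.finish_job(): hands the job in, once; it reports no verdict.
The state is a dict: "t": time; "q": joint angles; "dq": joint speeds; "effort": joint torques, N m; "tool_pos": TCP position; "tool_rot": TCP orientation; "contact_force": force on the tool from outside, world axes, zero at the start; "wrist_torque": the same for the moment, N m; "opening": finger opening in m.
Only numpy, scipy, OpenCV 4.12 (cv2) and the standard library are available. Lean on these libraries where they do the work, as an engineer would, in place of code of your own. Each camera call takes 0.05 s, during which the arm holds its last target. There are 200 camera calls.

## Working session

There is one attempt and no reset: what is moved stays moved. The work goes in short steps, Python scripts to look and compute and a tool call to move; the robot and the scene stay as the last step left them, time stands still between calls to the robot, and variables do not carry over. Pictures are saved under pics/ and viewed, about 12 in all and at most 16, crops included, and the job is handed in when it is done.

Besides the shell and the picture viewer there is one more tool, called after ">>>" by a JSON object that holds its "fn" and its "kwargs", one argument or row to a line. move_arm: Moves the arm, as the interface text tells. Its arguments: {"type":"object","properties":{"deltas":{"type":"array"},"force":{"type":"number"}},"required":["deltas"]}

```bash
mkdir -p pics
cat > h.py <<'E'
import numpy as np, cv2
from station import get_obs, get_image, camera_params, order, ctrl
def save(name,fn):
    im=get_image(name); cv2.imwrite(fn,im[:,:,::-1]); return im
def ray(cam,u,v):
    p=camera_params(cam); K=np.array(p["camera_matrix"]);E=np.array(p["extrinsics"])
    d=np.linalg.inv(K)@[u,v,1]; d=E[:3,:3]@[d[0],-d[1],-d[2]]; return E[:3,3],d
def onz(cam,u,v,z):
    o,d=ray(cam,u,v); return o+d*(z-o[2])/d[2]
def proj(cam,P):
    p=camera_params(cam); K=np.array(p["camera_matrix"]);E=np.array(p["extrinsics"])
    c=E[:3,:3].T@(np.array(P)-E[:3,3]); x=K@[c[0],-c[1],-c[2]]; return x[:2]/x[2]
E
python3 - <<'E'
from h import *
for c in("scene","top"):
    save(c,f"pics/{c}0.png"); p=camera_params(c); print(c,p)
print(get_obs(),ctrl.tip_reach)
E
```

```text
scene {'camera_matrix': array([[486.94550906,   0.        , 321.10576463],
       [  0.        , 486.94550906, 235.20902946],
       [  0.        ,   0.        ,   1.        ]]), 'extrinsics': array([[-0.40875538, -0.53079035,  0.74241541,  1.41723894],
       [ 0.91244849, -0.22084333,  0.34447928,  0.42306207],
       [-0.01888879,  0.81822358,  0.57458975,  0.74834697],
       [ 0.        ,  0.        ,  0.        ,  1.        ]])}
top {'camera_matrix': array([[603.28642688,   0.        , 317.70148302],
       [  0.        , 603.28642688, 241.2075994 ],
       [  0.        ,   0.        ,   1.        ]]), 'extrinsics': array([[ 0.02411059,  0.98773897, -0.15424137,  0.3492398 ],
       [-0.99957393,  0.02635755,  0.01253921,  0.00762195],
       [ 0.01645089,  0.15387333,  0.98795363,  1.34967335],
       [ 0.        ,  0.        ,  0.        ,  1.        ]])}
{'t': 0.1, 'q': array([-1.28699907e+00,  5.32773602e-02,  1.61416631e+00, -6.32024701e-06,
        1.47599973e+00, -1.19028567e-01]), 'dq': array([ 0.00144616, -0.00164704, -0.00400427, -0.00157074, -0.00158896,
       -0.00091513]), 'effort': array([ 3.70538755e-04, -3.94908714e+01, -3.71361673e+01, -6.33239961e-05,
        3.98185803e-03, -5.51950219e-07]), 'tool_pos': array([ 0.24484759, -0.5744762 ,  0.25518853]), 'tool_rot': array([-3.07627816e+00, -6.28119830e-01,  2.48935747e-04]), 'contact_force': array([-0.948378  , -0.19862584,  0.12209923]), 'wrist_torque': array([ 0.00209622, -0.02460051,  0.00673356]), 'opening': 0.08521463191665574} 0.025
```

View pics/top0.png

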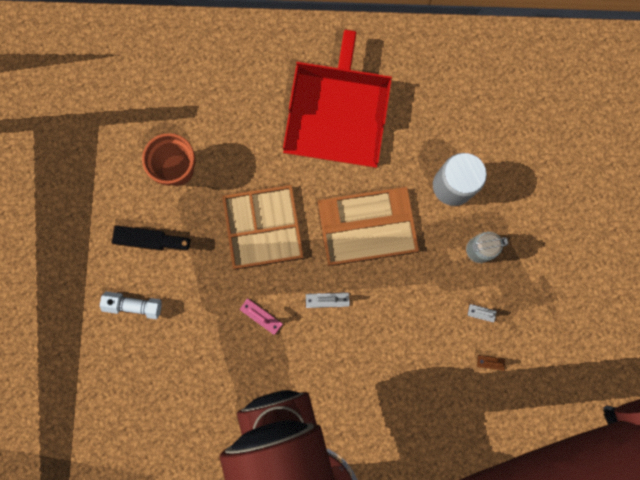

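View pics/scene0.png

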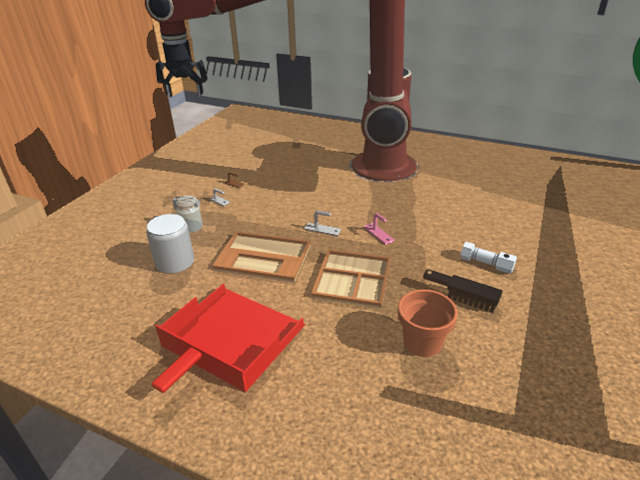

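The top view shows every item. At about 2.2 mm/px: torch (130,305), brush (150,238), pink hook (261,317, not wanted), large hook (328,300), small hook (482,313), brown look-alike (490,362), jar (485,247), tray3 (264,227), tray2 (367,226). I'll zoom in.

Run:
```python
from h import *
im=cv2.imread("pics/top0.png")
a=cv2.resize(im[180:335,90:310],None,fx=3.6,fy=3.6,interpolation=cv2.INTER_CUBIC)
b=cv2.resize(im[180:335,300:520],None,fx=3.6,fy=3.6,interpolation=cv2.INTER_CUBIC)
cv2.imwrite("pics/ca.png",a);cv2.imwrite("pics/cb.png",b)
```

```text
(no output)
```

View pics/ca.png

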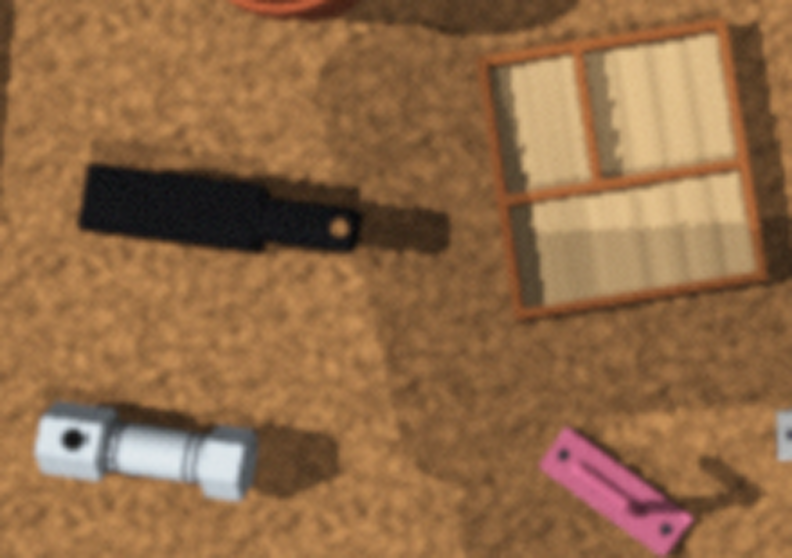

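View pics/cb.png

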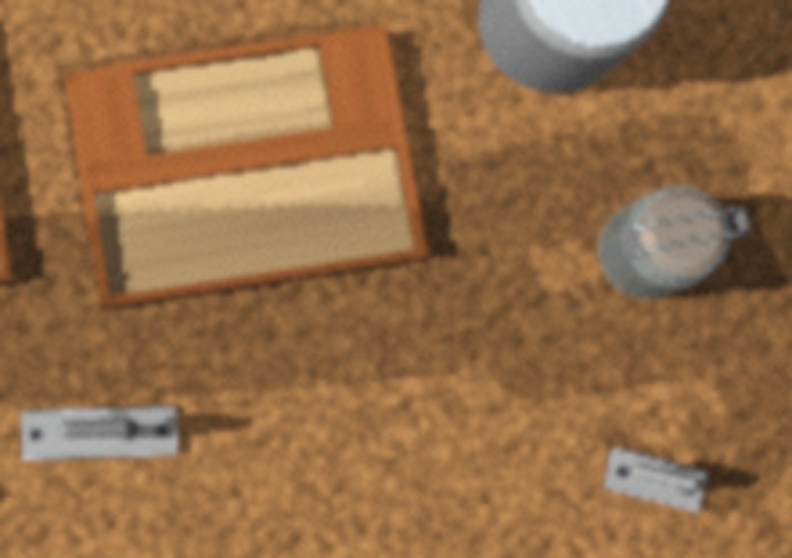

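The crops give clear corners for both trays, the brush, the torch, both hook plates and the jar lid, whose lever points right. Next I'll convert those to poses.

```bash
cat > m.py <<'E'
from h import *
def P(crop,pts,z):
    ox={'a':90,'b':300}[crop]
    return np.array([onz("top",ox+(x+.5)/3.6-.5,180+(y+.5)/3.6-.5,z) for x,y in pts])
def show(n,c,d=None):
    s=n+" "+str(np.round(c[:2],4))
    if d is not None: s+=" ang %.1f"%np.degrees(np.arctan2(d[1],d[0]))+" len %.4f"%np.linalg.norm(d)
    print(s)
def tray(n,q,pk):
    # q: far-left, far-right, near-right, near-left ; x away, y left
    c=q.mean(0); y=(q[0]+q[3]-q[1]-q[2])/2; x=(q[0]+q[1]-q[2]-q[3])/2
    show(n+" y",c,y); show(n+" x",c,x)
    a=np.arctan2(y[1],y[0])-np.pi/2; b=np.arctan2(x[1],x[0]); t=(a+b)/2
    for k,(u,v) in pk.items(): show("  "+k,c[:2]+[u*np.cos(t)-v*np.sin(t),u*np.sin(t)+v*np.cos(t)])
    print("  yaw %.1f"%np.degrees(t))
tray("tray3",P('a',[(484,58),(725,20),(768,275),(518,318)],.016),dict(torch=(-.045,0),jar=(.036,-.03),hs=(.036,.046)))
tray("tray2",P('b',[(64,73),(386,26),(428,257),(102,304)],.016),dict(brush=(-.036,0),hl=(.042,0)))
def bar(n,q,): # ends L1,L2,R1,R2
    show(n,q.mean(0),q[:2].mean(0)-q[2:].mean(0))
bar("brush",P('a',[(90,163),(80,228),(360,212),(358,248)],.04))
bar("torch",P('a',[(40,407),(36,472),(257,430),(248,500)],.022))
bar("hl",P('b',[(22,411),(22,460),(178,405),(180,452)],.006))
bar("hs",P('b',[(611,447),(604,487),(709,474),(702,512)],.005))
lid=P('b',[(681,236)],.088)[0]; lev=P('b',[(737,221)],.075)[0]; show("jar",lid,lev-lid)
show("tin top",P('b',[(592,0)],.115)[0])
E
python3 m.py
```

```text
tray3 y [0.5889 0.1144] ang 101.1 len 0.1546
tray3 x [0.5889 0.1144] ang 10.5 len 0.1650
  torch [0.5447 0.1059]
  jar [0.6299 0.0916]
  hs [0.6157 0.1663]
  yaw 10.8
tray2 y [ 0.5969 -0.1211] ang 99.9 len 0.2055
tray2 x [ 0.5969 -0.1211] ang 10.4 len 0.1485
  brush [ 0.5615 -0.1274]
  hl [ 0.6383 -0.1137]
  yaw 10.1
brush [0.5495 0.3553] ang 84.3 len 0.1680
torch [0.4044 0.3965] ang 84.7 len 0.1309
hl [ 0.4283 -0.0345] ang 94.0 len 0.0970
hs [ 0.4074 -0.3788] ang 76.6 len 0.0622
jar [ 0.5473 -0.3721] ang -72.3 len 0.0416
tin top [ 0.6819 -0.3142]
```

```bash
cat > plan.py <<'E'
import sys
from h import *
from scipy.spatial.transform import Rotation as Ro
# usage: plan.py x y z jawdeg [x y z jawdeg ...] (world, TCP); deltas in present tool axes
o=get_obs(); R=Ro.from_rotvec(o["tool_rot"]).as_matrix(); p=o["tool_pos"]
jaw=np.degrees(np.arctan2(R[1,1],R[0,1]))
print("t %.1f pos"%o["t"],np.round(p,4),"jaw %.1f"%jaw,"tilt %.2f"%np.degrees(np.arccos(-R[2,2])),"q1 %.2f q6 %.2f"%(o["q"][0],o["q"][5]),"open %.4f"%o["opening"],"F",np.round(o["contact_force"],1))
a=list(map(float,sys.argv[1:]))
for i in range(0,len(a),4):
    d=R.T@(np.array(a[i:i+3])-p); t=-((a[i+3]-jaw+90)%180-90)
    print("delta",np.round(d,4),"turn %.1f"%t,"dq1 %.2f"%(np.arctan2(a[i+1],a[i])-o["q"][0]))
E
python3 plan.py .407 -.379 .13 -13.4
```

```text
t 0.1 pos [ 0.2448 -0.5745  0.2552] jaw -66.9 tilt 0.11 q1 -1.29 q6 -0.12 open 0.0852 F [-0.9 -0.2  0.1]
delta [ 0.2258 -0.116   0.1255] turn -53.5 dq1 0.54
```

>>> {"fn": "move_arm", "kwargs": {
  "deltas": [0, 0.04, -0.02, 0.02, -8.5, 0, 0.08, -0.04, 0.04, -17, 0, 0.12, -0.06, 0.06, -25.5, 0, 0.16, -0.08, 0.08, -34, 0, 0.2, -0.1, 0.1, -42.5, 0, 0.226, -0.116, 0.126, -50, 0, 0.226, -0.116, 0.126, -53.5, 0, 0.226, -0.116, 0.126, -53.5, 0, 0.226, -0.116, 0.126, -53.5],
  "force": 40
}}

```text
t: 1.0
tool_pos: [0.4073, -0.3793, 0.1297]
tool_rot: [-2.466, -1.944, -0.001]
contact_force: [0.5, -0.3, 0.6]
opening: 0.0428
```

```bash
python3 plan.py .407 -.379 .042 -13.4
python3 - <<'E'
from h import *
im=save("scene","pics/s1.png")[:,:,::-1]
u,v=proj("scene",[.407,-.379,.04]).astype(int)
a=cv2.resize(im[v-70:v+50,u-80:u+80],None,fx=3.5,fy=3.5,interpolation=cv2.INTER_CUBIC)
im2=save("top","pics/t1.png")[:,:,::-1]
u,v=proj("top",[.407,-.379,.04]).astype(int)
b=cv2.resize(im2[v-60:v+60,u-60:u+60],(420,420),interpolation=cv2.INTER_CUBIC)
cv2.imwrite("pics/c1.png",cv2.resize(np.hstack([a,b]),None,fx=.8,fy=.8))
E
```

```text
t 1.0 pos [ 0.4073 -0.3793  0.1297] jaw -13.5 tilt 0.08 q1 -0.88 q6 -0.65 open 0.0428 F [ 0.5 -0.3  0.6]
delta [ 0.0001 -0.0003  0.0877] turn -0.1 dq1 0.13
```

View pics/c1.png

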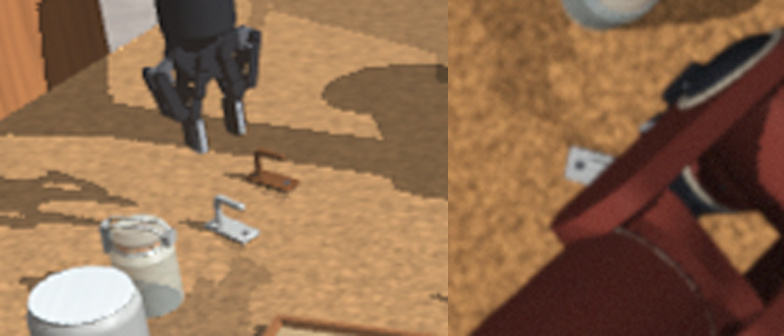

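The gripper sits above the small hook with its jaws across the bar. The brown look-alike is clear.

>>> {"fn": "move_arm", "kwargs": {
  "deltas": [0, 0, 0, 0.03, 0, 0, 0, 0, 0.06, 0, 0, 0, 0, 0.08, 0, 0, 0, 0, 0.0875, 0, -1, 0, 0, 0.0875, 0, -1, 0, 0, 0.0875, 0, -1, 0, 0, 0.0875, 0, -1, 0, 0, 0.0875, 0, -1, 0, 0, 0.0875, 0, -1, 0, 0, 0.0875, 0],
  "force": 40
}}

```text
t: 2.1
tool_pos: [0.408, -0.381, 0.0445]
tool_rot: [2.465, 1.943, 0.0]
contact_force: [-1.1, -0.5, 6.7]
opening: 0.0065
```

>>> {"fn": "move_arm", "kwargs": {
  "deltas": [-1, 0, 0, -0.02, 0, -1, 0, 0, -0.06, 0, -1, 0, 0, -0.1, 0, -1, 0, 0, -0.14, 0, -1, 0, 0, -0.14, 0]
}}

```text
t: 2.6
tool_pos: [0.4102, -0.3834, 0.1919]
tool_rot: [2.455, 1.935, 0.001]
contact_force: [0.7, -1.3, 0.1]
opening: 0.0066
```

```bash
python3 plan.py .6157 .1663 .18 100.8 .6157 .1663 .049 100.8
```

```text
t 2.6 pos [ 0.4102 -0.3834  0.1919] jaw -13.5 tilt 0.87 q1 -0.88 q6 -0.65 open 0.0066 F [ 0.7 -1.3  0.1]
delta [0.5826 0.0713 0.0076] turn 65.7 dq1 1.15
delta [0.5837 0.0697 0.1386] turn 65.7 dq1 1.15
```

```bash
cat > look.py <<'E'
import sys
from h import *
# look.py out x y z half : scene crop and top crop around a world point
f=sys.argv[1]; P=list(map(float,sys.argv[2:5])); h=int(sys.argv[5]); o=[]
for c in("scene","top"):
    im=save(c,f"pics/{f}_{c}.png")[:,:,::-1]; im=cv2.copyMakeBorder(im,h,h,h,h,cv2.BORDER_CONSTANT)
    u,v=np.round(proj(c,P)).astype(int)+h; print(c,u-2*h,v-2*h,"scale",390/(2*h))
    o.append(cv2.resize(im[v-h:v+h,u-h:u+h],(390,390),interpolation=cv2.INTER_CUBIC))
cv2.imwrite(f"pics/{f}.png",np.hstack(o))
E
python3 look.py l1 .41 -.383 .17 50
```

```text
scene 159 99 scale 3.9
top 458 259 scale 3.9
```

View pics/l1.png

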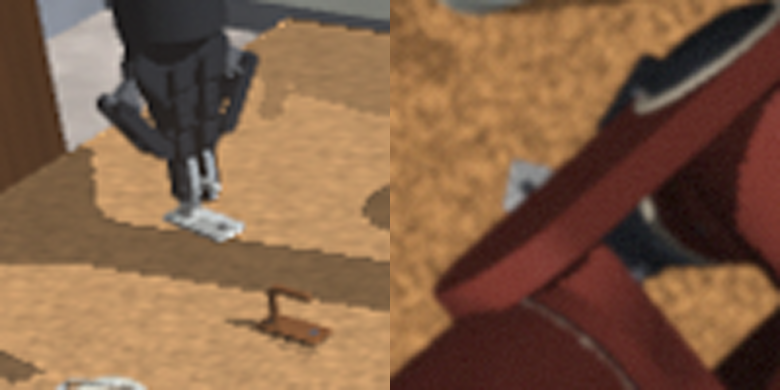

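The hook is held and its plate looks level.

>>> {"fn": "move_arm", "kwargs": {
  "deltas": [-1, 0.02, 0.003, 0, 2, -1, 0.06, 0.007, 0, 8, -1, 0.1, 0.012, 0, 15, -1, 0.14, 0.017, 0, 22, -1, 0.18, 0.022, 0, 29, -1, 0.22, 0.027, 0, 36, -1, 0.26, 0.032, 0, 43, -1, 0.3, 0.037, 0, 50, -1, 0.34, 0.042, 0, 57, -1, 0.38, 0.047, 0, 65.7],
  "force": 60
}}

```text
t: 3.7
tool_pos: [0.541, -0.0212, 0.1816]
tool_rot: [3.125, 0.295, -0.003]
contact_force: [0.7, 0.1, -0.9]
opening: 0.0056
```

```bash
python3 plan.py .6157 .1663 .15 100.8
```

```text
t 3.7 pos [ 0.541  -0.0212  0.1816] jaw -79.2 tilt 0.16 q1 -0.18 q6 1.21 open 0.0056 F [ 0.7  0.1 -0.9]
delta [ 0.1085 -0.1703  0.031 ] turn -0.0 dq1 0.44
```

>>> {"fn": "move_arm", "kwargs": {
  "deltas": [-1, 0.015, -0.025, 0, 0, -1, 0.035, -0.055, 0, 0, -1, 0.055, -0.09, 0.01, 0, -1, 0.08, -0.125, 0.02, 0, -1, 0.098, -0.155, 0.03, 0, -1, 0.1085, -0.17, 0.031, 0, -1, 0.1085, -0.17, 0.031, 0, -1, 0.1085, -0.17, 0.031, 0]
}}

```text
t: 4.5
tool_pos: [0.615, 0.1654, 0.1488]
tool_rot: [3.125, 0.295, -0.007]
contact_force: [-0.6, 0.4, 0.2]
opening: 0.0055
```

```bash
python3 plan.py .6157 .1663 .051 100.8; python3 look.py l2 .6157 .1663 .08 55
```

```text
t 4.5 pos [0.615  0.1654 0.1488] jaw -79.2 tilt 0.30 q1 0.15 q6 1.53 open 0.0055 F [-0.6  0.4  0.2]
delta [ 0.0013 -0.001   0.0978] turn -0.0 dq1 0.12
scene 314 210 scale 3.5454545454545454
top 182 153 scale 3.5454545454545454
```

View pics/l2.png

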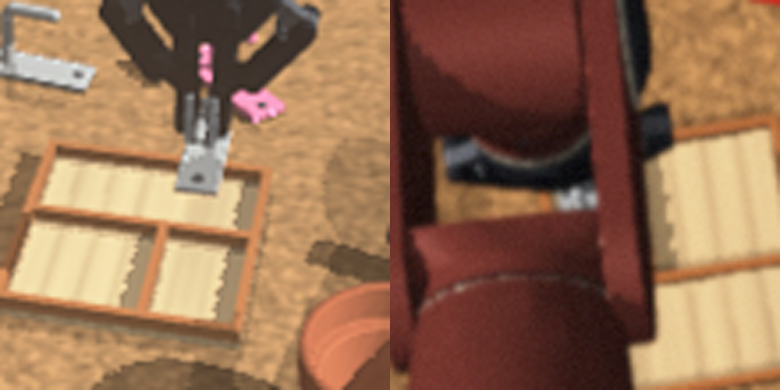

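The hook hangs plate-down over the small pocket, so I'll lower it.

>>> {"fn": "move_arm", "kwargs": {
  "deltas": [-1, 0.001, -0.001, 0.03, 0, -1, 0.001, -0.001, 0.06, 0, -1, 0.001, -0.001, 0.08, 0, -1, 0.001, -0.001, 0.09, 0, -1, 0.001, -0.001, 0.095, 0, -1, 0.001, -0.001, 0.097, 0, -1, 0.001, -0.001, 0.098, 0, -1, 0.001, -0.001, 0.098, 0]
}}

```text
t: 5.4
tool_pos: [0.6169, 0.1657, 0.0531]
tool_rot: [3.125, 0.293, -0.0]
contact_force: [-0.2, 0.1, -0.6]
opening: 0.0058
```

```bash
python3 plan.py .6157 .1663 .051 100.8
```

```text
t 5.4 pos [0.6169 0.1657 0.0531] jaw -79.3 tilt 0.15 q1 0.15 q6 1.53 open 0.0058 F [-0.2  0.1 -0.6]
delta [-0.001  -0.0008  0.0021] turn -0.1 dq1 0.12
```

>>> {"fn": "move_arm", "kwargs": {
  "deltas": [-1, 0, 0, 0.0015, 0, -1, 0, 0, 0.003, 0, -1, 0, 0, 0.004, 0, -1, 0, 0, 0.004, 0]
}}

```text
t: 5.8
tool_pos: [0.6175, 0.166, 0.0505]
tool_rot: [3.126, 0.293, 0.001]
contact_force: [-2.2, 0.0, 4.1]
opening: 0.0058
```

It touched the floor with 4 N at z 0.0505. I'll release and lift.

>>> {"fn": "move_arm", "kwargs": {
  "deltas": [-0.5, 0, 0, 0, 0, -0.2, 0, 0, 0, 0, -0.1, 0, 0, 0, 0, -0.1, 0, 0, -0.02, 0, -0.1, 0, 0, -0.06, 0, -0.1, 0, 0, -0.1, 0, -0.1, 0, 0, -0.13, 0, -0.1, 0, 0, -0.13, 0]
}}

```text
t: 6.6
tool_pos: [0.6205, 0.1668, 0.1872]
tool_rot: [3.126, 0.293, 0.018]
contact_force: [0.9, 0.8, 0.1]
opening: 0.0388
```

```bash
python3 plan.py .4283 -.0345 .15 4 .4283 -.0345 .061 4
```

```text
t 6.6 pos [0.6205 0.1668 0.1872] jaw -79.3 tilt 0.68 q1 0.15 q6 1.53 open 0.0388 F [0.9 0.8 0.1]
delta [-0.2267  0.162   0.0351] turn -83.3 dq1 -0.23
delta [-0.2277  0.1617  0.1241] turn -83.3 dq1 -0.23
```

>>> {"fn": "move_arm", "kwargs": {
  "deltas": [-0.1, -0.025, 0.018, 0, -8.5, -0.1, -0.05, 0.036, 0, -17, -0.1, -0.075, 0.054, 0, -25.5, -0.1, -0.1, 0.072, 0, -34, -0.1, -0.125, 0.09, 0, -42.5, -0.1, -0.15, 0.108, 0, -51, -0.1, -0.175, 0.126, 0.01, -59.5, -0.1, -0.2, 0.144, 0.02, -68, -0.1, -0.2275, 0.162, 0.035, -76.5, -0.1, -0.2275, 0.162, 0.035, -83.3]
}}

```text
t: 7.6
tool_pos: [0.4233, -0.0357, 0.1458]
tool_rot: [2.138, 2.298, 0.005]
contact_force: [0.1, -0.9, -1.0]
opening: 0.0389
```

```bash
python3 look.py l3 .6157 .1663 .03 55; python3 plan.py .4283 -.0345 .061 4
```

```text
scene 314 227 scale 3.5454545454545454
top 185 157 scale 3.5454545454545454
t 7.7 pos [ 0.4261 -0.035   0.1483] jaw 3.9 tilt 0.54 q1 -0.26 q6 -0.33 open 0.0384 F [0.3 1.1 0.7]
delta [0.0004 0.0014 0.0874] turn -0.1 dq1 0.18
```

View pics/l3.png

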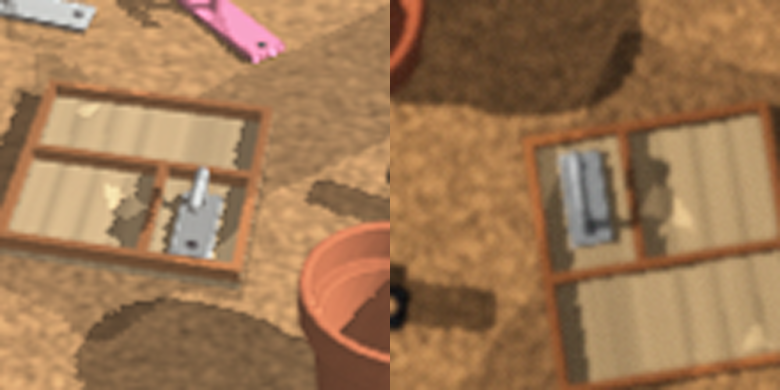

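The small hook lies in its pocket, near the centre. Next is the large hook.

>>> {"fn": "move_arm", "kwargs": {
  "deltas": [-0.1, 0.0005, 0.0015, 0.03, 0, -0.1, 0.0005, 0.0015, 0.06, 0, -0.1, 0.0005, 0.0015, 0.08, 0, -0.1, 0.0005, 0.0015, 0.088, 0, -0.1, 0.0005, 0.0015, 0.088, 0, -1, 0.0005, 0.0015, 0.088, 0, -1, 0.0005, 0.0015, 0.088, 0, -1, 0.0005, 0.0015, 0.088, 0, -1, 0.0005, 0.0015, 0.088, 0, -1, 0.0005, 0.0015, 0.088, 0]
}}

```text
t: 8.7
tool_pos: [0.4296, -0.0346, 0.0619]
tool_rot: [2.139, 2.289, 0.012]
contact_force: [-1.1, 0.2, 6.8]
opening: 0.0082
```

>>> {"fn": "move_arm", "kwargs": {
  "deltas": [-1, 0, 0, 0, 0, -1, 0, 0, -0.01, 0, -1, 0, 0, -0.04, 0, -1, 0, 0, -0.08, 0, -1, 0, 0, -0.11, 0, -1, 0, 0, -0.11, 0]
}}

```text
t: 9.3
tool_pos: [0.4311, -0.0353, 0.1777]
tool_rot: [2.132, 2.282, 0.02]
contact_force: [0.7, 0.3, -1.0]
opening: 0.0078
```

```bash
python3 plan.py .6383 -.1137 .15 10.1
```

```text
t 9.3 pos [ 0.4311 -0.0353  0.1777] jaw 3.9 tilt 1.28 q1 -0.26 q6 -0.32 open 0.0078 F [ 0.7  0.3 -1. ]
delta [-0.0922  0.2008  0.0325] turn -6.2 dq1 0.08
```

>>> {"fn": "move_arm", "kwargs": {
  "deltas": [-1, -0.012, 0.025, 0, -1, -1, -0.025, 0.055, 0, -2, -1, -0.042, 0.09, 0.005, -3, -1, -0.058, 0.125, 0.01, -4, -1, -0.074, 0.16, 0.02, -5, -1, -0.087, 0.19, 0.03, -6, -1, -0.0922, 0.2005, 0.0325, -6.2, -1, -0.0922, 0.2005, 0.0325, -6.2, -1, -0.0922, 0.2005, 0.0325, -6.2]
}}

```text
t: 10.2
tool_pos: [0.6368, -0.1133, 0.1491]
tool_rot: [2.007, 2.395, 0.017]
contact_force: [0.1, 1.4, -1.3]
opening: 0.0077
```

```bash
python3 plan.py .6383 -.1137 .070 10.1; python3 look.py l4 .6383 -.1137 .1 60
```

```text
t 10.2 pos [ 0.6368 -0.1133  0.1491] jaw 10.1 tilt 1.14 q1 -0.29 q6 -0.47 open 0.0077 F [ 0.1  1.4 -1.3]
delta [-0.0002 -0.0001  0.0791] turn -0.0 dq1 0.12
scene 193 175 scale 3.25
top 308 139 scale 3.25
```

View pics/l4.png

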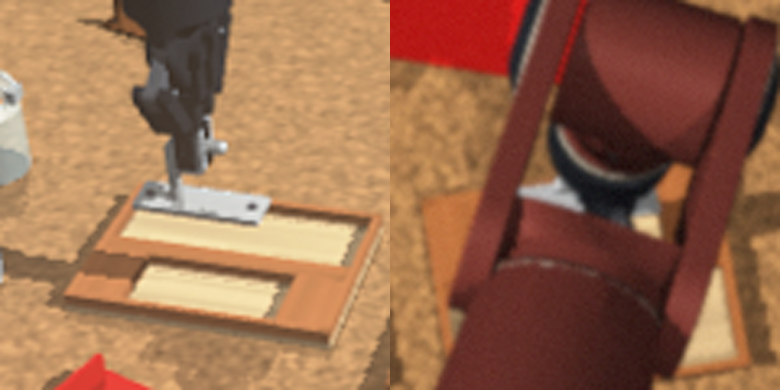

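The large hook hangs plate-down and aligned with the tray. Lowering it.

>>> {"fn": "move_arm", "kwargs": {
  "deltas": [-1, 0, 0, 0.025, 0, -1, 0, 0, 0.05, 0, -1, 0, 0, 0.065, 0, -1, 0, 0, 0.073, 0, -1, 0, 0, 0.077, 0, -1, 0, 0, 0.079, 0, -1, 0, 0, 0.079, 0, -1, 0, 0, 0.079, 0]
}}

```text
t: 11.1
tool_pos: [0.6394, -0.1136, 0.0722]
tool_rot: [2.004, 2.393, 0.019]
contact_force: [-0.1, -0.6, -2.3]
opening: 0.008
```

>>> {"fn": "move_arm", "kwargs": {
  "deltas": [-1, 0, 0, 0.001, 0, -1, 0, 0, 0.002, 0, -1, 0, 0, 0.003, 0, -1, 0, 0, 0.003, 0]
}}

```text
t: 11.5
tool_pos: [0.6393, -0.1136, 0.069]
tool_rot: [2.005, 2.393, 0.019]
contact_force: [-0.5, 0.2, -3.0]
opening: 0.0077
```

>>> {"fn": "move_arm", "kwargs": {
  "deltas": [-1, 0, 0, 0.001, 0, -1, 0, 0, 0.002, 0, -1, 0, 0, 0.002, 0]
}}

```text
t: 11.8
tool_pos: [0.6398, -0.1139, 0.0679]
tool_rot: [2.004, 2.393, 0.019]
contact_force: [-1.5, -1.0, 3.6]
opening: 0.0081
```

>>> {"fn": "move_arm", "kwargs": {
  "deltas": [-0.5, 0, 0, 0, 0, -0.2, 0, 0, 0, 0, -0.1, 0, 0, 0, 0, 0, 0, 0, -0.02, 0, 0.4, 0, 0, -0.05, 0, 0.4, 0, 0, -0.09, 0, 0.4, 0, 0, -0.12, 0, 0.4, 0, 0, -0.12, 0, 0.4, 0, 0, -0.12, 0, 0.4, 0, 0, -0.12, 0]
}}

```text
t: 12.8
tool_pos: [0.636, -0.1131, 0.1859]
tool_rot: [2.006, 2.395, 0.017]
contact_force: [0.3, -0.2, -0.2]
opening: 0.0598
```

```bash
python3 plan.py .4044 .3965 .12 -5.3; python3 look.py l5 .55 .1 .02 145
```

```text
t 12.8 pos [ 0.636  -0.1131  0.1859] jaw 10.1 tilt 1.20 q1 -0.29 q6 -0.47 open 0.0598 F [ 0.3 -0.2 -0.2]
delta [ 0.5427 -0.1399  0.0596] turn 15.4 dq1 1.07
scene 207 117 scale 1.3448275862068966
top 124 98 scale 1.3448275862068966
```

View pics/l5.png

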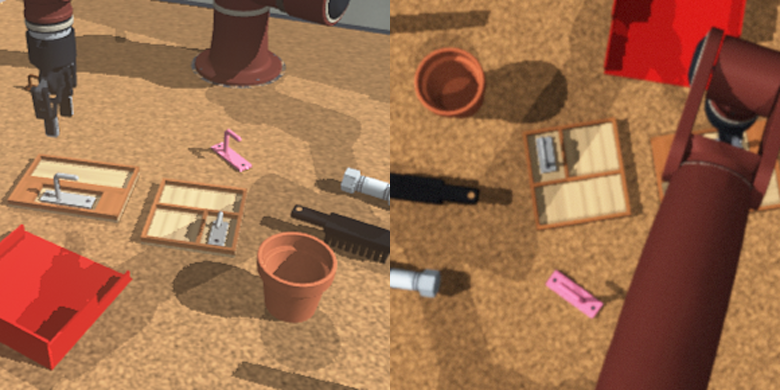

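Both hooks are in their pockets. Moving to the torch.

>>> {"fn": "move_arm", "kwargs": {
  "deltas": [0.5, 0.045, -0.011, 0, 2, 0.5, 0.09, -0.023, 0, 4, 0.5, 0.135, -0.034, 0, 6, 0.5, 0.18, -0.046, 0, 8, 0.5, 0.225, -0.057, 0, 10, 0.5, 0.27, -0.068, 0, 12, 0.5, 0.315, -0.08, 0, 14, 0.5, 0.36, -0.092, 0.01, 15.4, 0.5, 0.405, -0.103, 0.015, 15.4, 0.5, 0.44, -0.112, 0.02, 15.4]
}}

```text
t: 13.9
tool_pos: [0.4468, 0.3021, 0.1589]
tool_rot: [2.31, 2.108, 0.017]
contact_force: [0.5, 0.1, 1.6]
opening: 0.064
```

```bash
python3 plan.py .4044 .3965 .13 -5.3
```

```text
t 13.9 pos [0.4468 0.3021 0.1589] jaw -5.2 tilt 1.03 q1 0.46 q6 0.56 open 0.0640 F [0.5 0.1 1.6]
delta [ 0.0902 -0.0513  0.0278] turn 0.1 dq1 0.31
```

>>> {"fn": "move_arm", "kwargs": {
  "deltas": [0.5, 0.04, -0.025, 0.01, 0, 0.5, 0.075, -0.043, 0.02, 0, 0.5, 0.0902, -0.0513, 0.028, 0, 0.5, 0.0902, -0.0513, 0.028, 0, 0.5, 0.0902, -0.0513, 0.028, 0, 0.5, 0.0902, -0.0513, 0.028, 0]
}}

```text
t: 14.5
tool_pos: [0.4049, 0.3957, 0.1297]
tool_rot: [2.311, 2.107, 0.016]
contact_force: [-0.3, 0.0, -0.5]
opening: 0.064
```

```bash
python3 plan.py .4044 .3965 .035 -5.3; python3 look.py l6 .4044 .3965 .03 60
```

```text
t 14.5 pos [0.4049 0.3957 0.1297] jaw -5.3 tilt 1.03 q1 0.65 q6 0.75 open 0.0640 F [-0.3  0.  -0.5]
delta [ 0.001  -0.0023  0.0947] turn 0.0 dq1 0.13
scene 428 194 scale 3.25
top 69 245 scale 3.25
```

View pics/l6.png

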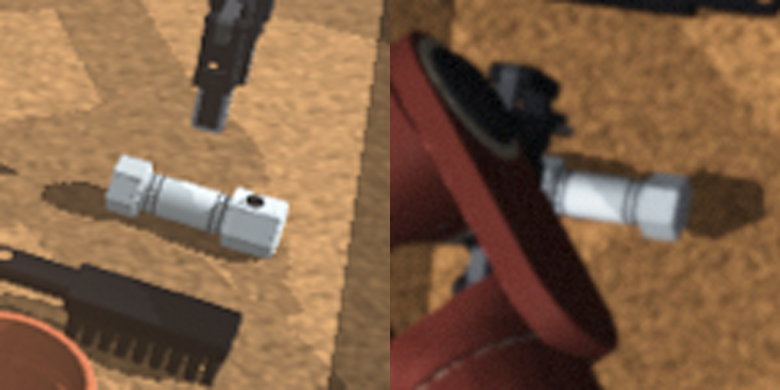

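The jaws line up over the tube, with the longer collar on the +y side. Descending and gripping.

>>> {"fn": "move_arm", "kwargs": {
  "deltas": [0.5, -0.001, -0.002, 0.03, 0, 0.5, -0.001, -0.002, 0.06, 0, 0.5, -0.001, -0.002, 0.085, 0, 0.5, -0.001, -0.002, 0.095, 0, -1, -0.001, -0.002, 0.095, 0, -1, -0.001, -0.002, 0.095, 0, -1, -0.001, -0.002, 0.095, 0, -1, -0.001, -0.002, 0.095, 0, -1, -0.001, -0.002, 0.095, 0, -1, -0.001, -0.002, 0.095, 0],
  "force": 60
}}

```text
t: 15.6
tool_pos: [0.4062, 0.3954, 0.0372]
tool_rot: [2.311, 2.105, 0.023]
contact_force: [-1.0, -1.2, 5.4]
opening: 0.0273
```

>>> {"fn": "move_arm", "kwargs": {
  "deltas": [-1, 0, 0, 0, 0, -1, 0, 0, -0.01, 0, -1, 0, 0, -0.04, 0, -1, 0, 0, -0.08, 0, -1, 0, 0, -0.12, 0, -1, 0, 0, -0.14, 0, -1, 0, 0, -0.14, 0, -1, 0, 0, -0.14, 0]
}}

```text
t: 16.4
tool_pos: [0.4028, 0.3954, 0.1767]
tool_rot: [2.311, 2.106, 0.022]
contact_force: [-0.1, -0.6, -3.1]
opening: 0.0279
```

```bash
python3 plan.py .5447 .1040 .15 10.6
```

```text
t 16.4 pos [0.4028 0.3954 0.1767] jaw -5.3 tilt 1.19 q1 0.65 q6 0.75 open 0.0279 F [-0.1 -0.6 -3.1]
delta [-0.277   0.1677  0.0301] turn -15.9 dq1 -0.46
```

>>> {"fn": "move_arm", "kwargs": {
  "deltas": [-1, -0.02, 0.012, 0, -1, -1, -0.055, 0.033, 0, -4, -1, -0.095, 0.057, 0, -7, -1, -0.135, 0.082, 0, -10, -1, -0.175, 0.106, 0.01, -13, -1, -0.215, 0.13, 0.02, -15.9, -1, -0.25, 0.151, 0.03, -15.9, -1, -0.277, 0.1677, 0.03, -15.9, -1, -0.277, 0.1677, 0.03, -15.9, -1, -0.277, 0.1677, 0.03, -15.9]
}}

```text
t: 17.4
tool_pos: [0.5433, 0.1034, 0.1474]
tool_rot: [2.001, 2.405, 0.014]
contact_force: [0.8, 0.4, -2.3]
opening: 0.0277
```

```bash
python3 plan.py .5447 .1040 .045 10.6;  python3 look.py l7 .5447 .1059 .08 60
```

```text
t 17.4 pos [0.5433 0.1034 0.1474] jaw 10.5 tilt 0.91 q1 0.05 q6 -0.13 open 0.0277 F [ 0.8  0.4 -2.3]
delta [ 8.000e-04 -1.000e-04  1.024e-01] turn -0.1 dq1 0.13
scene 295 181 scale 3.25
top 204 181 scale 3.25
```

View pics/l7.png

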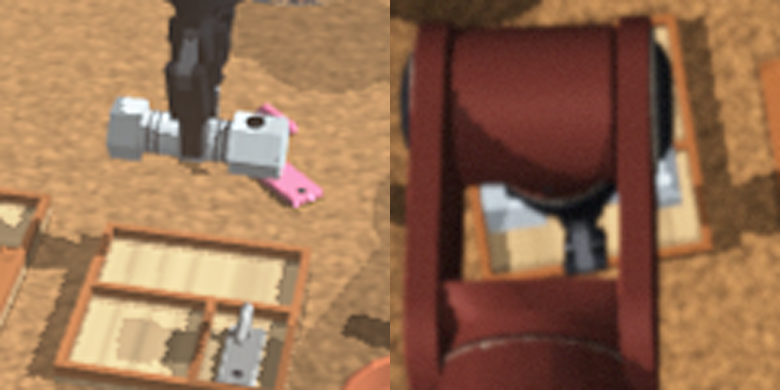

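The torch is held at its centre. Lowering it.

>>> {"fn": "move_arm", "kwargs": {
  "deltas": [-1, 0.002, 0, 0.025, 0, -1, 0.002, 0, 0.06, 0, -1, 0.002, 0, 0.085, 0, -1, 0.002, 0, 0.096, 0, -1, 0.002, 0, 0.101, 0, -1, 0.002, 0, 0.102, 0, -1, 0.002, 0, 0.102, 0, -1, 0.002, 0, 0.102, 0]
}}

```text
t: 18.3
tool_pos: [0.546, 0.1066, 0.0481]
tool_rot: [1.996, 2.405, 0.019]
contact_force: [0.1, 0.6, -1.9]
opening: 0.028
```

>>> {"fn": "move_arm", "kwargs": {
  "deltas": [-1, 0, 0, 0.001, 0, -1, 0, 0, 0.002, 0, -1, 0, 0, 0.003, 0, -1, 0, 0, 0.003, 0]
}}

```text
t: 18.7
tool_pos: [0.546, 0.1065, 0.0449]
tool_rot: [1.996, 2.405, 0.019]
contact_force: [-0.3, -0.4, -2.4]
opening: 0.0278
```

>>> {"fn": "move_arm", "kwargs": {
  "deltas": [-1, 0, 0, 0.001, 0, -1, 0, 0, 0.002, 0, -1, 0, 0, 0.0025, 0, -1, 0, 0, 0.0025, 0]
}}

```text
t: 19.1
tool_pos: [0.5461, 0.1065, 0.0433]
tool_rot: [1.996, 2.405, 0.018]
contact_force: [-3.4, -1.4, 5.0]
opening: 0.0278
```

>>> {"fn": "move_arm", "kwargs": {
  "deltas": [-0.2, 0, 0, 0, 0, 0.1, 0, 0, 0, 0, 0.2, 0, 0, 0, 0, 0.2, 0, 0, -0.02, 0, 0.4, 0, 0, -0.06, 0, 0.55, 0, 0, -0.1, 0, 0.55, 0, 0, -0.12, 0, 0.55, 0, 0, -0.12, 0, 0.55, 0, 0, -0.12, 0]
}}

```text
t: 20.0
tool_pos: [0.5437, 0.1066, 0.163]
tool_rot: [1.996, 2.405, 0.018]
contact_force: [-0.0, -1.1, -0.6]
opening: 0.066
```

```bash
python3 plan.py .5495 .3553 .13 -5.7
```

```text
t 20.0 pos [0.5437 0.1066 0.163 ] jaw 10.6 tilt 1.14 q1 0.06 q6 -0.12 open 0.0660 F [-0.  -1.1 -0.6]
delta [0.2435 0.051  0.0327] turn 16.3 dq1 0.51
```

>>> {"fn": "move_arm", "kwargs": {
  "deltas": [0.55, 0.04, 0.008, 0.005, 3, 0.55, 0.085, 0.018, 0.01, 6, 0.55, 0.13, 0.027, 0.015, 9, 0.55, 0.175, 0.037, 0.02, 12, 0.55, 0.215, 0.045, 0.025, 15, 0.55, 0.2435, 0.051, 0.033, 16.3, 0.55, 0.2435, 0.051, 0.033, 16.3, 0.55, 0.2435, 0.051, 0.033, 16.3, 0.55, 0.2435, 0.051, 0.033, 16.3]
}}

```text
t: 20.9
tool_pos: [0.5491, 0.354, 0.1284]
tool_rot: [2.319, 2.098, 0.018]
contact_force: [-0.4, -0.8, -0.3]
opening: 0.0661
```

```bash
python3 plan.py .5495 .3553 .037 -5.7;  python3 look.py l8 .5495 .3 .03 90
```

```text
t 20.9 pos [0.5491 0.354  0.1284] jaw -5.7 tilt 1.04 q1 0.46 q6 0.57 open 0.0661 F [-0.4 -0.8 -0.3]
delta [ 0.0014 -0.0014  0.0914] turn -0.0 dq1 0.11
scene 344 190 scale 2.1666666666666665
top 88 150 scale 2.1666666666666665
```

View pics/l8.png

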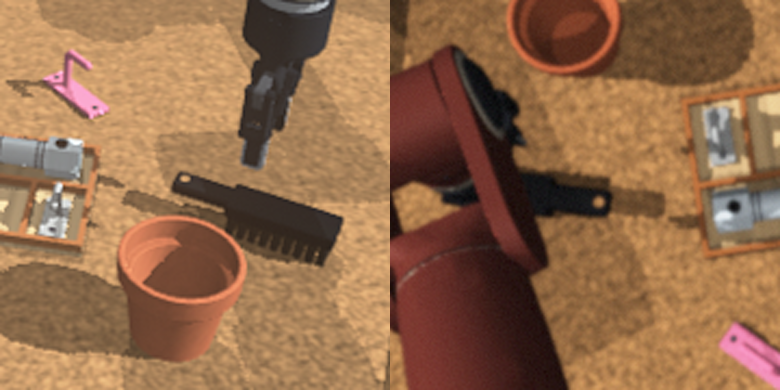

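The torch is in its pocket, and the gripper is over the brush's block. I count 11 pictures viewed. Gripping the brush.

>>> {"fn": "move_arm", "kwargs": {
  "deltas": [0.55, 0.001, -0.001, 0.03, 0, 0.55, 0.001, -0.001, 0.06, 0, 0.55, 0.001, -0.001, 0.083, 0, 0.55, 0.001, -0.001, 0.092, 0, 0.55, 0.001, -0.001, 0.092, 0, -1, 0.001, -0.001, 0.092, 0, -1, 0.001, -0.001, 0.092, 0, -1, 0.001, -0.001, 0.092, 0, -1, 0.001, -0.001, 0.092, 0, -1, 0.001, -0.001, 0.092, 0],
  "force": 60
}}

```text
t: 22.0
tool_pos: [0.5521, 0.3556, 0.0399]
tool_rot: [2.318, 2.097, 0.026]
contact_force: [0.4, -0.4, 6.8]
opening: 0.0408
```

>>> {"fn": "move_arm", "kwargs": {
  "deltas": [-1, 0, 0, 0, 0, -1, 0, 0, 0, 0, -1, 0, 0, -0.01, 0, -1, 0, 0, -0.04, 0, -1, 0, 0, -0.08, 0, -1, 0, 0, -0.12, 0, -1, 0, 0, -0.14, 0, -1, 0, 0, -0.14, 0, -1, 0, 0, -0.14, 0]
}}

```text
t: 22.9
tool_pos: [0.5486, 0.3555, 0.1795]
tool_rot: [2.318, 2.097, 0.026]
contact_force: [-0.1, 1.0, -1.5]
opening: 0.0415
```

```bash
python3 plan.py .5615 -.1274 .15 10.1
```

```text
t 22.9 pos [0.5486 0.3555 0.1795] jaw -5.7 tilt 1.30 q1 0.47 q6 0.57 open 0.0415 F [-0.1  1.  -1.5]
delta [-0.4793  0.0606  0.0301] turn -15.8 dq1 -0.69
```

>>> {"fn": "move_arm", "kwargs": {
  "deltas": [-1, -0.02, 0.003, 0, -1, -1, -0.06, 0.008, 0, -3, -1, -0.1, 0.013, 0, -5, -1, -0.14, 0.018, 0, -7, -1, -0.18, 0.023, 0, -9, -1, -0.22, 0.028, 0, -11, -1, -0.26, 0.033, 0, -13, -1, -0.3, 0.038, 0, -15.8, -1, -0.34, 0.043, 0, -15.8, -1, -0.37, 0.047, 0, -15.8]
}}

```text
t: 23.9
tool_pos: [0.5563, -0.0192, 0.1767]
tool_rot: [2.011, 2.396, 0.017]
contact_force: [1.2, -0.6, -1.6]
opening: 0.0408
```

```bash
python3 plan.py .5615 -.1274 .12 10.1
```

```text
t 23.9 pos [ 0.5563 -0.0192  0.1767] jaw 10.0 tilt 0.99 q1 -0.17 q6 -0.34 open 0.0408 F [ 1.2 -0.6 -1.6]
delta [-0.1072 -0.0146  0.0568] turn -0.1 dq1 -0.05
```

>>> {"fn": "move_arm", "kwargs": {
  "deltas": [-1, -0.04, -0.005, 0, 0, -1, -0.08, -0.01, 0, 0, -1, -0.107, -0.0146, 0.01, 0, -1, -0.107, -0.0146, 0.03, 0, -1, -0.107, -0.0146, 0.056, 0, -1, -0.107, -0.0146, 0.056, 0, -1, -0.107, -0.0146, 0.056, 0, -1, -0.107, -0.0146, 0.056, 0]
}}

```text
t: 24.7
tool_pos: [0.5618, -0.127, 0.1213]
tool_rot: [2.01, 2.396, 0.018]
contact_force: [0.1, 0.4, -2.2]
opening: 0.0408
```

```bash
python3 plan.py .5615 -.1274 .048 10.1;  python3 look.py l9 .5615 -.1274 .08 70
```

```text
t 24.7 pos [ 0.5618 -0.127   0.1213] jaw 10.0 tilt 1.02 q1 -0.35 q6 -0.53 open 0.0408 F [ 0.1  0.4 -2.2]
delta [-0.0001 -0.0016  0.0733] turn -0.1 dq1 0.13
scene 195 154 scale 2.7857142857142856
top 303 166 scale 2.7857142857142856
```

View pics/l9.png

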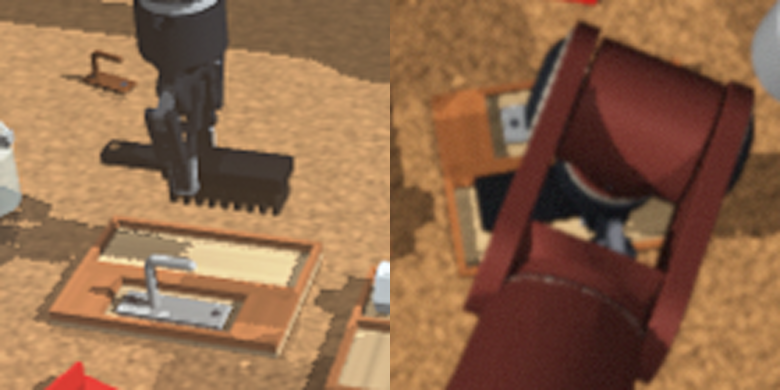

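The brush is level above its pocket. Lowering it.

>>> {"fn": "move_arm", "kwargs": {
  "deltas": [-1, 0, -0.001, 0.025, 0, -1, 0, -0.001, 0.045, 0, -1, 0, -0.001, 0.06, 0, -1, 0, -0.001, 0.069, 0, -1, 0, -0.001, 0.073, 0, -1, 0, -0.001, 0.074, 0, -1, 0, -0.001, 0.074, 0, -1, 0, -0.001, 0.074, 0]
}}

```text
t: 25.6
tool_pos: [0.5635, -0.1277, 0.0492]
tool_rot: [2.008, 2.393, 0.019]
contact_force: [-0.3, -0.1, -0.9]
opening: 0.0411
```

>>> {"fn": "move_arm", "kwargs": {
  "deltas": [-1, 0, 0, 0.001, 0, -1, 0, 0, 0.002, 0, -1, 0, 0, 0.003, 0, -1, 0, 0, 0.003, 0]
}}

```text
t: 26.0
tool_pos: [0.5637, -0.1277, 0.0463]
tool_rot: [2.008, 2.393, 0.02]
contact_force: [0.4, 0.3, 0.1]
opening: 0.0408
```

>>> {"fn": "move_arm", "kwargs": {
  "deltas": [-1, 0, 0, 0.001, 0, -1, 0, 0, 0.001, 0, 0.2, 0, 0, 0.001, 0, 0.4, 0, 0, 0.001, 0, 0.5, 0, 0, 0, 0, 0.5, 0, 0, -0.02, 0, 0.5, 0, 0, -0.06, 0, 1, 0, 0, -0.1, 0, 1, 0, 0, -0.13, 0, 1, 0, 0, -0.13, 0]
}}

```text
t: 27.0
tool_pos: [0.5639, -0.1286, 0.1827]
tool_rot: [2.001, 2.385, 0.025]
contact_force: [0.0, -0.2, 0.2]
opening: 0.0852
```

```bash
python3 plan.py .5473 -.3721 .18 17.7
```

```text
t 27.0 pos [ 0.5639 -0.1286  0.1827] jaw 10.0 tilt 1.84 q1 -0.36 q6 -0.53 open 0.0852 F [ 0.  -0.2  0.2]
delta [-0.2369 -0.0588  0.0034] turn -7.7 dq1 -0.24
```

>>> {"fn": "move_arm", "kwargs": {
  "deltas": [1, -0.04, -0.01, 0, -2, 1, -0.085, -0.021, 0, -4, 1, -0.13, -0.032, 0, -6, 1, -0.175, -0.043, 0, -7.7, 1, -0.215, -0.053, 0, -7.7, 1, -0.237, -0.059, 0, -7.7, 1, -0.237, -0.059, 0, -7.7, 1, -0.237, -0.059, 0, -7.7]
}}

```text
t: 27.8
tool_pos: [0.5468, -0.3716, 0.1823]
tool_rot: [1.838, 2.515, 0.024]
contact_force: [-0.2, 0.5, -0.7]
opening: 0.0855
```

```bash
python3 plan.py .5473 -.3721 .05 17.7; python3 look.py l10 .5473 -.3721 .1 70
python3 - <<'E'
from h import *
print("foot z0",proj("scene",[.5473,-.3721,0]),"lid",proj("scene",[.5473,-.3721,.09]))
E
```

```text
t 27.8 pos [ 0.5468 -0.3716  0.1823] jaw 17.7 tilt 1.76 q1 -0.72 q6 -1.03 open 0.0855 F [-0.2  0.5 -0.7]
delta [ 0.001  -0.0034  0.1323] turn -0.0 dq1 0.12
scene 116 125 scale 2.7857142857142856
top 421 174 scale 2.7857142857142856
foot z0 [192.74019227 226.17325149] lid [186.98851232 198.18825171]
```

View pics/l10.png

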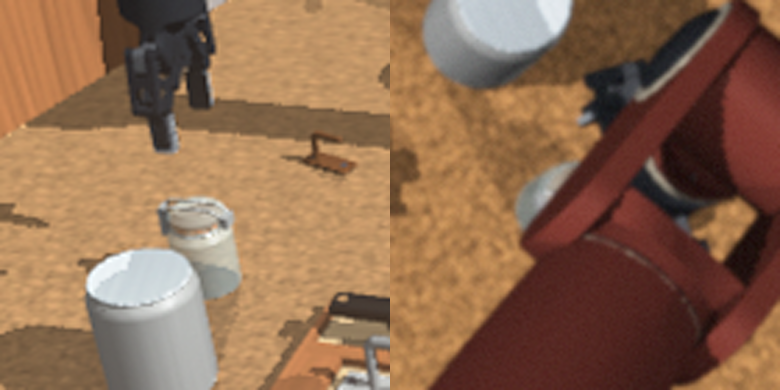

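The jar's lid in the scene view falls within about 1–2 px of where I projected it, so its position holds. Descending around it.

>>> {"fn": "move_arm", "kwargs": {
  "deltas": [1, 0.001, -0.0015, 0.03, 0, 1, 0.001, -0.002, 0.06, 0, 1, 0.001, -0.0025, 0.075, 0, 1, 0.001, -0.003, 0.085, 0, 1, 0.001, -0.003, 0.095, 0, 1, 0.001, -0.003, 0.095, 0]
}}

```text
t: 28.5
tool_pos: [0.5468, -0.3705, 0.087]
tool_rot: [1.835, 2.517, 0.024]
contact_force: [-0.1, 0.3, 0.4]
opening: 0.0852
```

```bash
python3 plan.py .5473 -.3721 .054 17.7
```

```text
t 28.5 pos [ 0.5468 -0.3705  0.087 ] jaw 17.8 tilt 1.73 q1 -0.71 q6 -1.03 open 0.0852 F [-0.1  0.3  0.4]
delta [-0.0013 -0.0009  0.033 ] turn 0.1 dq1 0.12
```

Grip force is set to a gentle 25 N.

>>> {"fn": "move_arm", "kwargs": {
  "deltas": [1, -0.001, -0.001, 0.01, 0, 1, -0.001, -0.001, 0.02, 0, 1, -0.001, -0.001, 0.029, 0, 1, -0.001, -0.001, 0.033, 0, 1, -0.001, -0.001, 0.033, 0, 0.7, -0.001, -0.001, 0.033, 0, 0.5, -0.001, -0.001, 0.033, 0, 0.3, -0.001, -0.001, 0.033, 0, 0.2, -0.001, -0.001, 0.033, 0, 0, -0.001, -0.001, 0.033, 0],
  "force": 25
}}

```text
t: 29.5
tool_pos: [0.5478, -0.3723, 0.0551]
tool_rot: [1.834, 2.516, 0.023]
contact_force: [1.1, -0.1, 3.1]
opening: 0.0612
```

>>> {"fn": "move_arm", "kwargs": {
  "deltas": [-1, 0, 0, 0, 0, -1, 0, 0, 0, 0, -1, 0, 0, -0.005, 0, -1, 0, 0, -0.015, 0, -1, 0, 0, -0.025, 0, -1, 0, 0, -0.025, 0],
  "force": 40
}}

```text
t: 30.1
tool_pos: [0.548, -0.3731, 0.0825]
tool_rot: [1.832, 2.513, 0.023]
contact_force: [0.0, -0.1, -2.0]
opening: 0.0607
```

>>> {"fn": "move_arm", "kwargs": {
  "deltas": [-1, 0, 0, -0.02, 0, -1, 0, 0, -0.05, 0, -1, 0, 0, -0.08, 0, -1, 0, 0, -0.1, 0, -1, 0, 0, -0.1, 0, -1, 0, 0, -0.1, 0, -1, 0, 0, -0.1, 0]
}}

```text
t: 30.8
tool_pos: [0.5436, -0.3716, 0.1799]
tool_rot: [1.834, 2.516, 0.023]
contact_force: [-0.5, -0.2, -2.6]
opening: 0.0605
```

```bash
python3 plan.py .6299 .0916 .17 10.8
```

```text
t 30.8 pos [ 0.5436 -0.3716  0.1799] jaw 17.8 tilt 1.83 q1 -0.72 q6 -1.03 open 0.0605 F [-0.5 -0.2 -2.6]
delta [0.4148 0.2235 0.0106] turn 7.0 dq1 0.86
```

>>> {"fn": "move_arm", "kwargs": {
  "deltas": [-1, 0.01, 0.005, 0, 0, -1, 0.027, 0.015, 0, 1, -1, 0.053, 0.029, 0, 2, -1, 0.08, 0.043, 0, 3, -1, 0.107, 0.058, 0, 4, -1, 0.134, 0.072, 0, 5, -1, 0.16, 0.086, 0, 6, -1, 0.187, 0.1, 0, 7, -1, 0.21, 0.113, 0, 7, -1, 0.22, 0.118, 0, 7]
}}

```text
t: 31.8
tool_pos: [0.5881, -0.123, 0.1786]
tool_rot: [1.984, 2.405, 0.026]
contact_force: [-0.1, 0.4, -2.5]
opening: 0.0603
```

```bash
python3 plan.py .6299 .0916 .16 10.8
```

```text
t 31.8 pos [ 0.5881 -0.123   0.1786] jaw 11.0 tilt 1.68 q1 -0.33 q6 -0.53 open 0.0603 F [-0.1  0.4 -2.5]
delta [0.2029 0.0813 0.0192] turn 0.2 dq1 0.48
```

>>> {"fn": "move_arm", "kwargs": {
  "deltas": [-1, 0.012, 0.005, 0, 0, -1, 0.035, 0.014, 0, 0, -1, 0.065, 0.026, 0, 0, -1, 0.095, 0.038, 0, 0, -1, 0.125, 0.05, 0, 0, -1, 0.155, 0.062, 0, 0, -1, 0.185, 0.074, 0.01, 0, -1, 0.2025, 0.081, 0.019, 0, -1, 0.2025, 0.081, 0.019, 0, -1, 0.2025, 0.081, 0.019, 0]
}}

```text
t: 32.8
tool_pos: [0.6291, 0.0907, 0.1591]
tool_rot: [1.984, 2.406, 0.023]
contact_force: [-0.8, -0.8, -2.4]
opening: 0.0609
```

```bash
python3 plan.py .6299 .0916 .066 10.8; python3 look.py l11 .6299 .0916 .1 70
```

```text
t 32.8 pos [0.6291 0.0907 0.1591] jaw 11.0 tilt 1.57 q1 0.03 q6 -0.16 open 0.0609 F [-0.8 -0.8 -2.4]
delta [ 0.0015 -0.0015  0.093 ] turn 0.2 dq1 0.12
scene 265 183 scale 2.7857142857142856
top 202 130 scale 2.7857142857142856
```

View pics/l11.png

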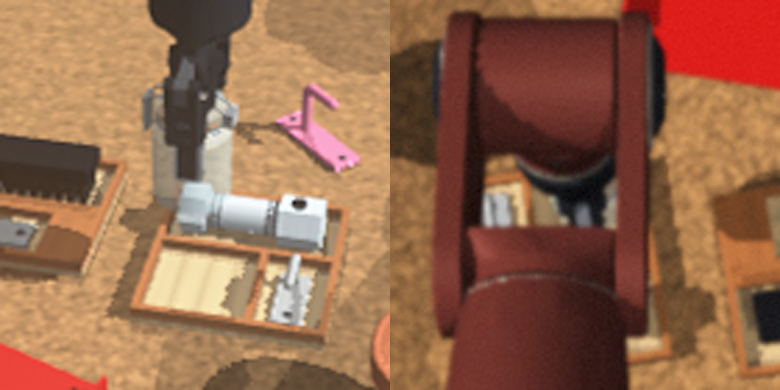

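The jar is upright over its pocket; its foot is still about 10 cm up. Lowering it gently.

>>> {"fn": "move_arm", "kwargs": {
  "deltas": [-1, 0.001, -0.0015, 0.015, 0, -1, 0.001, -0.0015, 0.035, 0, -1, 0.001, -0.0015, 0.055, 0, -1, 0.001, -0.0015, 0.072, 0, -1, 0.001, -0.0015, 0.083, 0, -1, 0.001, -0.0015, 0.09, 0, -1, 0.001, -0.0015, 0.093, 0, -1, 0.001, -0.0015, 0.093, 0, -1, 0.001, -0.0015, 0.093, 0]
}}

```text
t: 33.8
tool_pos: [0.6315, 0.0904, 0.0682]
tool_rot: [1.984, 2.402, 0.027]
contact_force: [1.1, -0.1, -2.3]
opening: 0.0607
```

>>> {"fn": "move_arm", "kwargs": {
  "deltas": [-1, 0, 0, 0.001, 0, -1, 0, 0, 0.002, 0, -1, 0, 0, 0.003, 0, -1, 0, 0, 0.004, 0, -1, 0, 0, 0.004, 0]
}}

```text
t: 34.3
tool_pos: [0.6314, 0.0904, 0.0639]
tool_rot: [1.984, 2.402, 0.026]
contact_force: [0.2, 0.1, -2.2]
opening: 0.0606
```

>>> {"fn": "move_arm", "kwargs": {
  "deltas": [-1, 0, 0, 0.001, 0, -1, 0, 0, 0.002, 0, -1, 0, 0, 0.0025, 0, -1, 0, 0, 0.0025, 0]
}}

```text
t: 34.7
tool_pos: [0.6315, 0.0904, 0.0614]
tool_rot: [1.984, 2.403, 0.026]
contact_force: [-0.1, -0.2, -1.6]
opening: 0.0605
```

>>> {"fn": "move_arm", "kwargs": {
  "deltas": [-1, 0, 0, 0.0005, 0, -1, 0, 0, 0.001, 0, -1, 0, 0, 0.001, 0]
}}

```text
t: 35.0
tool_pos: [0.6316, 0.0905, 0.0612]
tool_rot: [1.984, 2.403, 0.026]
contact_force: [-3.2, 0.9, 4.8]
opening: 0.0605
```

The jar touches the floor, at 4.8 N. Opening slowly and lifting straight up.

>>> {"fn": "move_arm", "kwargs": {
  "deltas": [0.48, 0, 0, 0, 0, 0.55, 0, 0, 0, 0, 0.65, 0, 0, 0, 0, 0.75, 0, 0, 0, 0, 0.75, 0, 0, 0, 0, 0.75, 0, 0, -0.005, 0, 0.75, 0, 0, -0.015, 0, 0.75, 0, 0, -0.03, 0, 0.75, 0, 0, -0.06, 0, 0.75, 0, 0, -0.09, 0]
}}

```text
t: 36.0
tool_pos: [0.6288, 0.0908, 0.1531]
tool_rot: [1.984, 2.403, 0.026]
contact_force: [0.8, 1.1, -0.1]
opening: 0.0748
```

>>> {"fn": "move_arm", "kwargs": {
  "deltas": [0.75, 0, 0, -0.04, 0, 0.75, 0, 0, -0.08, 0, 0.75, -0.04, -0.03, -0.08, 0, 0.75, -0.08, -0.06, -0.08, 0, 0.75, -0.12, -0.09, -0.08, 0, 0.75, -0.16, -0.12, -0.08, 0, 0.75, -0.2, -0.15, -0.08, 0, 0.75, -0.24, -0.18, -0.08, 0, 0.75, -0.28, -0.2, -0.08, 0, 0.75, -0.32, -0.2, -0.08, 0]
}}

```text
t: 37.0
tool_pos: [0.4888, -0.263, 0.2322]
tool_rot: [1.985, 2.399, 0.026]
contact_force: [0.7, 0.4, -0.5]
opening: 0.0751
```

```bash
python3 plan.py
python3 - <<'E'
from h import *
a=save("scene","pics/fs.png")[:,:,::-1]; b=save("top","pics/ft.png")[:,:,::-1]
A=cv2.resize(a[195:315,200:400],(500,300),interpolation=cv2.INTER_CUBIC); B=cv2.resize(b[175:275,215:425],(630,300),interpolation=cv2.INTER_CUBIC)
A=cv2.copyMakeBorder(A,0,0,0,130,cv2.BORDER_CONSTANT)
cv2.imwrite("pics/final.png",np.vstack([A,B]))
E
```

```text
t 37.0 pos [ 0.4888 -0.263   0.2322] jaw 10.8 tilt 1.87 q1 -0.63 q6 -0.83 open 0.0751 F [ 0.7  0.4 -0.5]
```

I've used up the picture allowance, so the final check has to be numeric: colour masks from the saved views, converted to tray coordinates.

```bash
cat > chk.py <<'E'
from h import *
T={'3':(.5889,.1144,10.8),'2':(.5969,-.1211,10.1)}
def loc(t,p):
    x,y,a=T[t]; a=np.radians(a); d=np.array(p[:2])-[x,y]
    return np.round([np.cos(a)*d[0]+np.sin(a)*d[1],-np.sin(a)*d[0]+np.cos(a)*d[1]],4)
def world(t,u,v,z):
    x,y,a=T[t]; a=np.radians(a); return [x+np.cos(a)*u-np.sin(a)*v,y+np.sin(a)*u+np.cos(a)*v,z]
im=cv2.imread("pics/ft.png"); hsv=cv2.cvtColor(im,cv2.COLOR_BGR2HSV)
def find(n,t,c,half,mask,z,want):
    poly=np.array([proj("top",world(t,c[0]+i*half[0],c[1]+j*half[1],z)) for i,j in((-1,-1),(1,-1),(1,1),(-1,1))])
    m=np.zeros(im.shape[:2],np.uint8); cv2.fillPoly(m,[np.round(poly).astype(int)],255); m&=mask
    k=cv2.findContours(cv2.morphologyEx(m,cv2.MORPH_CLOSE,np.ones((3,3))),cv2.RETR_EXTERNAL,cv2.CHAIN_APPROX_NONE)[0]
    if not k: print(n,"none"); return
    k=max(k,key=cv2.contourArea); r=cv2.minAreaRect(k); q=[loc(t,onz("top",u,v,z)) for u,v in cv2.boxPoints(r)]
    s=sorted([np.linalg.norm(q[0]-q[1]),np.linalg.norm(q[1]-q[2])])
    print(n,"tray",loc(t,onz("top",*r[0],z)),"want",want,"size",np.round(s,3),"area",cv2.contourArea(k))
S,V=hsv[:,:,1],hsv[:,:,2]; gray=((S<60)*255).astype(np.uint8); dark=((V<45)*255).astype(np.uint8)
find("torch",'3',(-.045,0),(.033,.075),gray,.028,(-.045,0))
find("hook_s",'3',(.036,.046),(.042,.027),gray,.011,(.036,.046))
find("jar lid",'3',(.036,-.03),(.05,.05),((S<95)*255).astype(np.uint8),.09,(.036,-.03))
find("brush",'2',(-.036,0),(.04,.1),dark,.046,(-.036,0))
find("hook_l",'2',(.042,0),(.027,.06),gray,.012,(.042,0))
# change of bystanders between first and last view
d=cv2.absdiff(cv2.imread("pics/fs.png"),cv2.imread("pics/scene0.png")).max(2)
for n,(x0,y0,x1,y1) in dict(dustpan=(150,285,305,390),tin=(148,215,192,270),pot=(398,290,458,355)).items(): print(n,"changed px share %.3f"%(d[y0:y1,x0:x1]>50).mean())
E
python3 chk.py
```

```text
torch tray [-0.0432  0.0018] want (-0.045, 0) size [0.045 0.129] area 898.0
hook_s tray [0.0399 0.0473] want (0.036, 0.046) size [0.028 0.061] area 288.5
jar lid tray [ 0.0295 -0.0389] want (0.036, -0.03) size [0.073 0.075] area 862.0
brush tray [-0.0343  0.0023] want (-0.036, 0) size [0.039 0.166] area 1006.0
hook_l tray [0.0422 0.0015] want (0.042, 0) size [0.031 0.099] area 519.5
dustpan changed px share 0.006
tin changed px share 0.037
pot changed px share 0.044
```

Everything reads well inside tolerance except the jar, whose mask was too loose to trust. I'll check it against its predicted outline in both views.

```bash
cat > jar.py <<'E'
from chk import *
print("TCP at release in tray",loc('3',(.6316,.0905)))
for c,f,f0 in(("scene","fs","scene0"),("top","ft","top0")):
    d=cv2.absdiff(cv2.imread(f"pics/{f}.png"),cv2.imread(f"pics/{f0}.png")).max(2)
    m=((d>22)*255).astype(np.uint8)
    # keep the neighbourhood of the predicted outline
    P=[proj(c,world('3',.036+r*np.cos(a),-.03+r*np.sin(a),z)) for z,r in((.006,.031),(.066,.031),(.096,.028)) for a in np.linspace(0,6.28,40)]
    H=cv2.convexHull(np.float32(P)); x,y,w,h=cv2.boundingRect(H)
    k=np.zeros_like(m); k[y-8:y+h+8,x-8:x+w+8]=255; m&=k
    m=cv2.morphologyEx(m,cv2.MORPH_OPEN,np.ones((2,2)))
    hm=np.zeros_like(m); cv2.fillPoly(hm,[np.round(H).astype(int)],255)
    print(c,"outline box",(x,y,w,h),"changed inside %.2f outside %.2f"%((m[hm>0]>0).mean(),(m[(hm==0)&(k>0)]>0).mean()))
    for r in m[y-8:y+h+8:2,x-8:x+w+8:1]: print("".join('#' if v else '.' for v in r))
E
python3 jar.py | tail -n +9
```

```text
TCP at release in tray [ 0.0375 -0.0315]
scene outline box (321, 247, 29, 48) changed inside 0.99 outside 0.69
.............................................
.#######################################.....
.############################################
.############################################
.############################################
.############################################
.############################################
.########....########################.....###
.############################################
.###.###.####################################
.###################.########################
.###.############.###########################
.####################.#######################
.###..##.####################################
....###.#####################################
.############################################
.############################################
.############.######################....###..
.###..##############################.........
.###################################.........
.############################################
.######################
[... 1072 characters left out ...]
.....#####################################
.........#####################################
..........####################################
..###.....####################################
..###.....####################################
...###..######################################
....##########################################
....##########################################
...###########################################
.#############################################
.###############....########################..
.##....#########..........####................
.......########...............................
.##.....######................................
........................................###.##
```

The jar matches its upright outline to about 2 px in both views. The arm is clear, so I'm handing in.

```bash
python3 -c "
from h import *
print(order.finish_job())"
```

```text
the job is handed in; nothing more can be done
None
```

Both kits are made up and the job was handed in at about 37 s of the 128 s allowed; the station gave no verdict. The torch, jar and small hook are in the three-pocket tray, and the brush and large hook are in the two-pocket tray. Each was lowered to its pocket floor before release, and the arm was clear at the end.

| Item | Offset from pocket centre, last check (along tray x / y) |
|---|---|
| Torch | 2 / 2 mm |
| Small hook | 4 / 1 mm |
| Brush | 2 / 2 mm |
| Large hook | 0 / 2 mm |
| Jar | about 2 / 2 mm, from the gripper position at release |

- **Jar:** the first colour-mask check disagreed, putting it 6.5 and 9 mm off. That mask was too loose, at 73–75 mm across for a 56 mm lid. Its outline in the before-and-after pictures matched the upright prediction to about 2 px in both views.
- **Dustpan, tin and pot:** nothing in the comparison pointed to movement; only 1–4% of pixels changed around them. I did not measure their positions directly.
- **Not checked by eye:** I miscounted the pictures and hit the viewer's limit of 16, so the final check was numeric only. I did not see the placed brush or jar in a picture, and did not measure how level the pieces lie.
- **Tool tilt:** the tool drifted to about 1.9° off vertical by the end. It never caused a bad grasp or placing that I could see.

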